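# Index a board holder over its preheater

## Task

Pull the sprung bar knob of the board holder straight up out of its parking slot, turn it clockwise until the clamped phone board is over the preheater plate, and find the work notch there so that the knob snaps fully home in it. Be gentle: do not strain the mechanism against its teeth or its lift stop, leave the other things on the bench where they are, and let go of the knob at the end.

Things in the scene. Friction and masses are not known exactly. Their poses are not given: they have to be found in the camera images.
- stand: Fixed holder: steel foot 150 x 150 x 12 mm with a round index head in its middle and a preheater block. Origin: on the bench surface, on the knob's vertical turning axis; z up. Its y axis is the arm's direction at turn 0 (parked); turn angles count clockwise from there, seen from above. Place and yaw vary.
- index_head: Grey round housing, 80 mm diameter, top 40 mm above the bench, fixed on the stand; origin and axes as the stand's. A toothed ring of 29 mm radius on it, hidden under the knob's hub, has a wide parking slot at turn 0 and one narrow work notch at about 66 degrees, with plain rim between and beyond.
- head_top (a point): Centre of the index head's top, 40 mm above the bench. The toothed ring here was clamped by hand: slot and notch are turned together by up to 12 degrees either way, so the work notch lies anywhere from 54 to 78 degrees; this cannot be seen, only felt. Play of the knob: about 2 degrees either way in the notch, 19 in the slot. The turn ends hard at 92 degrees.
- knob: Black knob, rigid with the swing arm that carries the board: a round hub with an upright bar grip on it, 14 mm thick, 46 mm long (along the arm), 34 mm high (60 to 94 mm above the bench when home). Origin on the turning axis, at bench height when home; z up, y along the arm towards the board. It slides up and down and turns with the arm. Parked at the start within 7 degrees of turn 0.
- hub_top (a point): Centre of the hub's top (hub 79 mm diameter), on the turning axis, 60 mm above the bench when home. A spring presses the knob down (with its weight 8 N when home, 13 N at the top). Its key clears the teeth 6.5 mm above home; a hard lift stop comes at 11.5 mm. Let go off a notch it rests on the rim about 6 mm above home and slides round easily (under 0.1 N m) until it drops into a notch.
- knob_grip (a point): Middle of the bar grip, on the turning axis, 83 mm above the bench when home, 11 mm under the bar's top and 23 mm above the hub's top. A grasp with the fingers on the two broad faces of the bar fits here. The teeth and the stop bear at most 30 N.
- board (a point): Centre of the top face of the small green phone board (40 x 66 mm) clamped in the end of the swing arm, 125 mm from the turning axis, 48 mm above the bench when home. The arm and clamp are 56 mm wide at most, reach 167 mm from the axis, and their top is 59 mm above the bench when home.
- heater (a point): Centre of the preheater's aluminium top (56 x 98 mm, 38 mm above the bench), 125 mm from the turning axis, in the direction 66 degrees clockwise from turn 0.
- phone: Bystander: black phone 72 x 148 x 9 mm lying flat; origin at the centre of its underside.
- flux: Bystander: small closed bottle, 40 mm diameter, 85 mm tall; origin at the centre of its underside.
- parts_tray: Bystander: white divided tray 90 x 120 x 22 mm; origin at the centre of its underside.
- driver: Bystander: black-handled screwdriver 160 mm long, lying; origin under its middle.

How it is judged (in metres and radians):
On the way, in this order (a step that is already met when the one before it is completed fails the run):
1. the knob is pulled up clear of the teeth (over 6 mm above home) while still at the parking slot (z of knob_grip in the frame of stand above 0.089 m and horizontal distance between board and heater above 0.095 m), for 0.1 s.
2. the board is carried over the preheater with the knob still above its notch (over 4 mm above home) (z of knob_grip in the frame of stand above 0.087 m and horizontal distance between board and heater below 0.04 m), for 0.1 s.
At the end, for the whole second after the job is handed in: The knob is home (within 1.5 mm) in the work notch, the board's centre within 34 mm horizontally of the preheater's centre, everything released and at rest (z of knob_grip in the frame of stand below 0.0845 m and horizontal distance between board and heater below 0.034 m and linear speed of knob below 0.01 m/s and angular speed of knob below 0.05 rad/s and contact force between the fingers and knob below 0.1 N); the robot touches nothing.
It fails at once if the knob's key or lug is forced against the ring's teeth or the lift stop with over 30 N (contact force between knob and index_head above 30 N).
It fails at once if a bystander is moved over 15 mm (distance of any of phone, flux, parts_tray, driver from where it was at the start of the episode above 0.015 m).
It also fails if it takes over 45 s, if anything falls off the work surface, if the arm or the gripper's body presses on something with over 40 N, if the wrist force passes 120 N, or if a joint passes its speed limit or range.

## Robot

A 6-joint arm with a two-finger parallel gripper is mounted at the origin on the work surface. World frame = base frame: x ahead of the robot, y to its left, z up, the work surface at z = 0. Lengths are in mm, angles in rad, forces in N, time in s.
With the tool pointing down it reaches from about 350 to 875 mm from the base axis. Payload 4.2 kg.
Tool frame: the origin (TCP) lies at the very end of the fingers, on their centre line; the grasp point (between the pads) lies 19 mm behind it; z points along the fingers, y is the line along which they close (so a half turn about z gives the same grasp; the last joint's range is limited). The gripper opens to 85 mm and grips with 20 to 120 N. Pads are 22 mm wide; open, the fingers measure 114 mm over their backs; the gripper's body (76 mm by 85 mm) begins 54 mm behind the grasp point. The pads swing forward as they close: fully open they stand 13 mm farther back than shut.
Start: joints at [1.522, 0.385, 0.008, 0, -1.194, -0.259], TCP at [189.319, 595.615, 231.312] pointing down, gripper open.
Joint ranges: [-3.14, 3.14], [-1.21, 2.06], [-1.07, 1.41], [-3.16, 2.05], [-2.99, -0.16], [-3.1, 3.1]. Speed limits (rad/s): [2.79, 2.79, 3.14, 3.14, 3.14, 3.14].

## Interface

Orientations are given as a unit quaternion [x, y, z, w].
In Python, from bench import arm gives the robot as it stands. The module is installed in compiled form; this text tells all that it offers.
- The arm moves only by the tool drive_tool, never from a script. Its argument "targets" is a list of rows, each a list of 5 numbers: the closure, from -1 (fully open) to 1 (shut), then the shift along the tool's x, y, z in mm, then the turn about the tool's z in degrees. In form: [[grip, tx, ty, tz, roll], ...]. A call has 1 to 12 rows; each row is the pose to reach, as a shift and turn from the pose commanded when the call began, along the tool's axes at that moment; what a row does not reach only later rows make up. A row lasts 1/10 s, in which the tool goes at most 50 mm and 8.59 degrees, less where a joint would pass 70% of its speed; a pose out of reach is approached as far as the arm can. A call with a gripper value outside its range is refused whole. The fingers move at their own pace and stop on an object; the grip force is fixed at half the most. Time passes only in rows, so rows that repeat a pose let the fingers close. It gives the time, the measured TCP pose, the force, the opening and the grip force at its end, in the units of the state.
- arm.read_state(): the state, without advancing time (a new reading comes with each control period).
- arm.get_image(name): name is "side" or "top" or "wrist"; returns the picture (384x512x3 uint8, blue, green, red); there is no depth.
- arm.camera_params(name): a dict with "fov_y" (degrees; the focal length in pixels is half the picture's height over the tangent of half this angle, whatever the lens; pixels are square), "cx", "cy" (the principal point, pixels), "rvec" (rotation vector, rad) and "tvec" (3), from world to camera coordinates, as OpenCV has them; the wrist camera has in their place "tool_from_camera" (4x4, takes a point from camera to tool coordinates, whose origin is the TCP and whose axes are the flange's). Camera axes: x right, y down, z forward; pixel columns grow to the right and rows downward; lengths in mm; the calibration is good to about 2 mm. A picture is of the moment at which its call begins: read the wrist's pose just before it. camera_params takes no time and is no camera call.
- arm.job_done(): hands the job in; it is judged then, once.
The state is a dict: "clock": time; "joints": joint angles; "joint_vel": joint speeds; "joint_efforts": joint torques, N m; "position": TCP position; "ee_rot": TCP orientation; "contact_force": force on the tool from outside, world axes, zero at the start; "wrist_torque": the same for the moment, N m; "gripper_width": finger opening in mm; "grasp_force": force on a finger pad.
Only numpy, scipy, OpenCV 4.12 (cv2) and the standard library are available. Lean on these libraries where they do the work, as an engineer would, in place of code of your own. Each camera call takes 0.05 s, during which the arm holds its last target. There are 200 camera calls.

## Working session

There is one attempt and no reset: what is moved stays moved. The work goes in short steps, Python scripts to look and compute and a tool call to move; the robot and the scene stay as the last step left them, time stands still between calls to the robot, and variables do not carry over. Pictures are saved under pics/ and viewed, at most 10 in all, crops included, and the job is handed in when it is done.

Besides the shell and the picture viewer there is one more tool, called after "Request:" in YAML: its name, and indented under it one key for each argument. drive_tool: Moves the arm, as the interface text tells. Its arguments: {"type":"object","properties":{"targets":{"type":"array","items":{"type":"array","items":{"type":"number"}}}},"required":["targets"]}

```bash
mkdir -p pics
python3 - <<'E'
from bench import arm
import cv2,numpy as np
s=arm.read_state();print({k:np.round(v,3).tolist() for k,v in s.items()})
ims=[arm.get_image(n) for n in("top","side")]
for n,i in zip(("top","side"),ims):
    cv2.imwrite(f"pics/{n}0.png",i);print(n,arm.camera_params(n))
i=arm.get_image("wrist");cv2.imwrite("pics/wrist0.png",i);print(arm.camera_params("wrist"))
E
```

```text
{'clock': 0.0, 'joints': [1.522, 0.386, 0.007, -0.001, -1.194, -0.259], 'joint_vel': [-0.002, -0.0, -0.0, 0.003, -0.0, -0.001], 'joint_efforts': [-0.001, -39.229, 18.84, 4.186, -0.005, -0.0], 'position': [189.146, 595.063, 230.194], 'ee_rot': [0.988, -0.153, -0.0, 0.001], 'contact_force': [-0.392, 0.856, 0.394], 'wrist_torque': [0.034, -0.008, 0.024], 'grasp_force': 0.0, 'gripper_width': 85.247}
top {'fov_y': 56.98765669627116, 'cx': 255.03455734792522, 'cy': 186.20360715946128, 'rvec': array([ 2.11984362, -2.11751677,  0.22064143]), 'tvec': array([  -9.49088767,  537.8849288 , 1015.90842305])}
side {'fov_y': 44.70563198462259, 'cx': 261.4265673901882, 'cy': 184.34399694351887, 'rvec': array([ 2.16873629, -0.46207559,  0.26241539]), 'tvec': array([-496.69794758,  180.7780602 ,  996.66754464])}
{'fov_y': 68.13316344524218, 'cx': 255.37962277587283, 'cy': 190.57388078724392, 'tool_from_camera': array([[-2.40074162e-04, -9.62514940e-01, -2.71228563e-01,
         6.97723131e+01],
       [ 9.99999911e-01, -3.25375899e-04,  2.69532909e-04,
         1.59754675e+00],
       [-3.47680689e-04, -2.71228474e-01,  9.62514932e-01,
        -1.43331673e+02],
       [ 0.00000000e+00,  0.00000000e+00,  0.00000000e+00,
         1.00000000e+00]])}
```

View pics/top0.png

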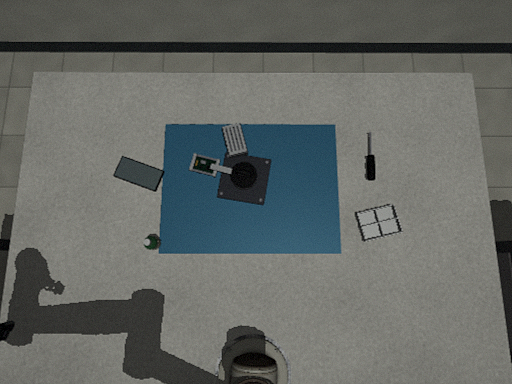

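View pics/wrist0.png

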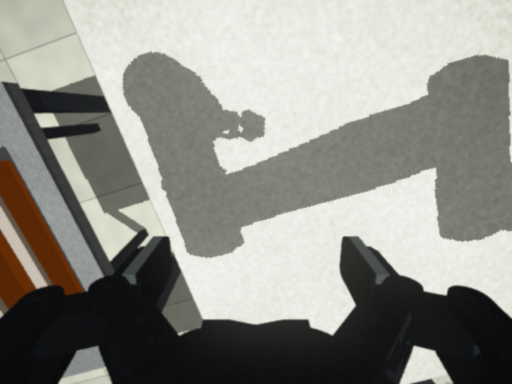

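The top view shows the stand near (243,177), the arm pointing left to the board at (205,164), and the heater at (234,140). The bystanders are well away. Next I measure with masks and rays.

```bash
cat > h.py <<'E'
import cv2,numpy as np
from scipy.spatial.transform import Rotation as R
from bench import arm
def cam(n,pose=None):
    p=arm.camera_params(n);f=192/np.tan(np.radians(p["fov_y"]/2))
    K=np.array([[f,0,p["cx"]],[0,f,p["cy"]],[0,0,1]])
    if n=="wrist":
        T=np.array(p["tool_from_camera"]);Rt=R.from_quat(pose["ee_rot"]).as_matrix()
        M=Rt@T[:3,:3];c=Rt@T[:3,3]+pose["position"]
    else:
        M=R.from_rotvec(p["rvec"]).as_matrix().T;c=-M@p["tvec"]
    return K,M,c
def ray(n,uv,z,pose=None):
    K,M,c=cam(n,pose);d=M@np.linalg.solve(K,[*uv,1]);return c+d*(z-c[2])/d[2]
def pix(n,P,pose=None):
    K,M,c=cam(n,pose);q=K@(M.T@(np.asarray(P)-c));return q[:2]/q[2]
E
python3 - <<'E'
from h import *
im=cv2.imread("pics/top0.png")
print("base px",pix("top",[0,0,0]))
for nm,uv,z in(("hub",(243.5,175),60),("board",(205,165),48),("heater",(234.5,139.5),38)):print(nm,ray("top",uv,z).round(1))
c=im[110:220,180:290];cv2.imwrite("pics/c0.png",cv2.resize(c,None,fx=5,fy=5,interpolation=cv2.INTER_CUBIC))
E
```

```text
base px [251.73009605 373.48007641]
hub [571.3  26.1  60. ]
board [605.5 145.1  48. ]
heater [691.5  55.9  38. ]
```

View pics/c0.png

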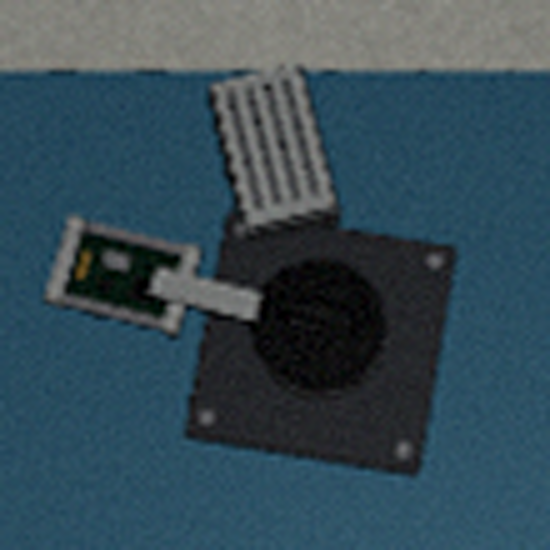

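The measurements agree with the given sizes: board and heater are both 124 mm from the axis and 60° apart, so the knob starts at about turn 6. I'll write a helper that works out moves in tool axes, then approach.

```bash
cat >> h.py <<'E'
def psi(s=None):
    m=R.from_quat((s or arm.read_state())["ee_rot"]).as_matrix();return np.degrees(np.arctan2(m[1,0],m[0,0]))
def go(P,ps):
    s=arm.read_state();m=R.from_quat(s["ee_rot"]).as_matrix()
    print("tool shift",(m.T@(np.array(P)-s["position"])).round(2),"roll",round((psi(s)-ps+180)%360-180,2),"t",s["clock"])
E
python3 -c "
from h import *
go([571.3,26.1,200],-105.9)"
```

```text
tool shift [536.6  426.5   31.24] roll 88.26 t 0.15
```

Request:
drive_tool:
  targets:
    - [-1,39,31,0,7.5]
    - [-1,78,62,0,15]
    - [-1,117,93,0,22.5]
    - [-1,156,124,0,30]
    - [-1,195,155,0,37.5]
    - [-1,234,186,0,45]
    - [-1,273,217,0,52.5]
    - [-1,312,248,0,60]
    - [-1,351,279,0,67.5]
    - [-1,390,310,0,75]
    - [-1,429,341,0,82.5]
    - [-1,468,372,0,88.3]

```text
clock: 1.35
position: [523.3, 97.4, 231.3]
ee_rot: [-0.6, 0.8, 0.0, 0.0]
contact_force: [0.8, 1.0, 1.0]
gripper_width: 85.1
grasp_force: 0.0
```

```bash
python3 -c "
from h import *
s=arm.read_state();print(s['joints'],s['position'],psi(s))
go([571.3,26.1,200],-105.9)"
```

```text
[ 4.88879841e-01  2.27096020e-01 -2.18975229e-01 -1.75724468e-04
 -1.12465851e+00 -7.71518619e-01] [523.27204379  97.40534672 231.29560927] -106.19835336767456
tool shift [ 55.08 -66.01  31.28] roll -0.3 t 1.35
```

Request:
drive_tool:
  targets:
    - [-1,28,-33,16,0]
    - [-1,55,-66,31,0]
    - [-1,55,-66,31,0]
    - [-1,55,-66,31,0]
    - [-1,55,-66,31,0]
    - [-1,55,-66,31,0]

```text
clock: 1.95
position: [570.8, 29.4, 201.1]
ee_rot: [-0.603, 0.798, -0.0, 0.001]
contact_force: [-0.5, 0.3, 0.5]
gripper_width: 85.4
grasp_force: 0.0
```

Run:
```python
from h import *
s=arm.read_state();print(s['joints'].round(2) if hasattr(s['joints'],'round') else s['joints'],s['position'],psi(s),s['contact_force'])
np.save("s1.npy",s,allow_pickle=True)
im=arm.get_image("wrist");cv2.imwrite("pics/w1.png",im);print(pix("wrist",[571.3,26.1,60],s),pix("wrist",[571.3,26.1,94],s))
```

```text
[ 0.33  0.32 -0.17 -0.   -1.08 -0.61] [570.80238381  29.38911646 201.07387512] -105.83241399045137 [-0.47335977  0.30303784  0.54114899]
[255.17735843 178.55447904] [255.0872824  187.17458126]
```

View pics/w1.png

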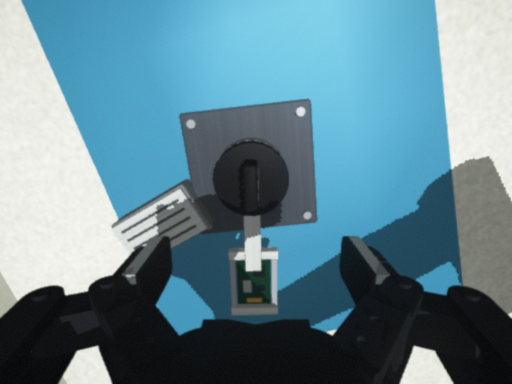

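The wrist view shows the hub at about (251,176), the bar upright on it, the silver arm running down, and the board clamp at (254,282). I'll refine this with masks.

Run:
```python
from h import *
s=np.load("s1.npy",allow_pickle=True).item()
im=cv2.imread("pics/w1.png");g=cv2.cvtColor(im,cv2.COLOR_BGR2GRAY)
m=((g<62)*255).astype(np.uint8);m[:120]=0;m[225:]=0;m[:,:180]=0;m[:,310:]=0
m=cv2.morphologyEx(m,cv2.MORPH_OPEN,np.ones((9,9)))
c=max(cv2.findContours(m,0,1)[0],key=cv2.contourArea);e=cv2.fitEllipse(cv2.convexHull(c));print("hub",e)
print("hub pt",ray("wrist",e[0],60,s).round(1), "diam",np.linalg.norm(ray("wrist",(e[0][0]-e[1][0]/2,e[0][1]),60,s)-ray("wrist",(e[0][0]+e[1][0]/2,e[0][1]),60,s)))
w=((g>110)*255).astype(np.uint8);hsv=cv2.cvtColor(im,cv2.COLOR_BGR2HSV);w[hsv[...,1]>60]=0;w[:205]=0;w[322:]=0;w[:,:225]=0;w[:,282:]=0
c=max(cv2.findContours(w,0,1)[0],key=cv2.contourArea)
arm_=w[222:244,240:270];ys,xs=np.nonzero(arm_);print("arm strip centre",xs.mean()+240,ys.mean()+222,xs.min()+240,xs.max()+240)
fr=c[:,0][c[:,0,1]>248];r=cv2.minAreaRect(fr);print("frame",r,cv2.boxPoints(r).round(1).tolist())
b=ray("wrist",r[0],55,s);h=ray("wrist",e[0],60,s);print("board",b,"dir",np.degrees(np.arctan2(*(b-h)[1::-1])),np.linalg.norm((b-h)[:2]))
# foot bolts
for uv in((191,124),(301,112),(307,215)):print("bolt",ray("wrist",uv,12,s).round(1))
cr=np.clip((im[120:225,190:320].astype(float)-0)*3,0,255).astype(np.uint8)
cv2.imwrite("pics/c1.png",cv2.resize(cr,None,fx=5,fy=5,interpolation=cv2.INTER_CUBIC))
```

```text
hub ((244.70164489746094, 191.66148376464844), (87.3555679321289, 103.93807220458984), 25.72246551513672)
hub pt [585.6  36.6  60. ] diam 91.03000800524065
arm strip centre 251.97735849056605 234.50566037735848 244 261
frame ((253.5, 276.5), (55.0, 47.0), 90.0) [[230.0, 249.0], [277.0, 249.0], [277.0, 304.0], [230.0, 304.0]]
board [605.34055912 138.7850819   55.        ] dir 79.08301673328273 104.0525228849589
bolt [627.5 -44.4  12. ]
bolt [503.7 -23.   12. ]
bolt [525.1  99.5  12. ]
```

View pics/c1.png

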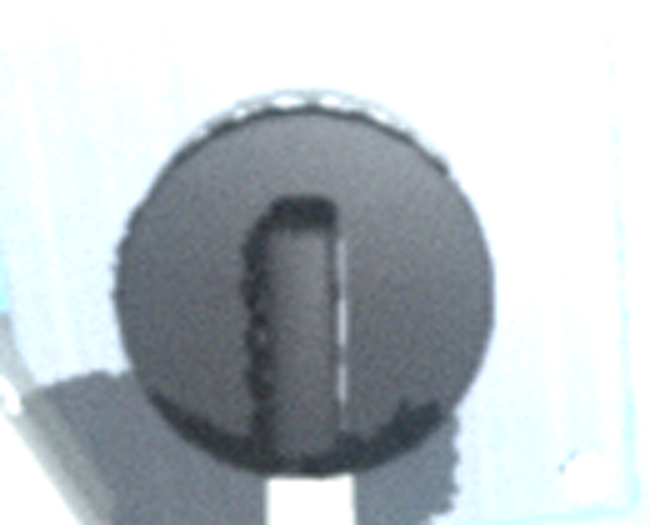

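The enhanced crop shows the hub's top circle centred at pixel (250.4,178.2) and the bar's top face at (249.8,187.8), nearly upright in the image.

Run:
```python
from h import *
s=np.load("s1.npy",allow_pickle=True).item()
h=ray("wrist",(250.4,178.2),60,s);print("hub",h,np.linalg.norm(ray("wrist",(212.6,178.2),60,s)-ray("wrist",(288.2,178.2),60,s)))
print("bar",ray("wrist",(249.8,187.8),94,s),"len",np.linalg.norm(ray("wrist",(249.8,165.3),94,s)-ray("wrist",(249.8,210.6),94,s)))
a=[ray("wrist",(uv),94,s) for uv in((249.8,166),(250.2,210))];d=a[1]-a[0];print("bar dir",np.degrees(np.arctan2(d[1],d[0])))
a=[ray("wrist",uv,59,s) for uv in((251.7,215),(252.7,235),(253.2,262))];
for q in a: print("arm",q.round(1),np.degrees(np.arctan2(*(q-h)[1::-1])))
for x in((253.5,281),): b=ray("wrist",x,52,s);print("board",b.round(1),np.degrees(np.arctan2(*(b-h)[1::-1])),np.linalg.norm((b-h)[:2]))
hb=ray("top",(233.9+.4,140),38);ax=ray("top",(243.6,175.2),60);print(hb,ax)
im=cv2.imread("pics/w1.png")
cs=[ray("wrist",u,12,s)[:2] for u in((191,124),(301,112),(307,215))];e=cs[0]-cs[1];print("foot edges",np.degrees(np.arctan2(e[1],e[0])),np.degrees(np.arctan2(*(cs[2]-cs[1])[::-1])),np.linalg.norm(e), (cs[0]+cs[2])/2)
```

```text
hub [575.92345672  24.40071191  60.        ] 77.73029744972365
bar [576.11060901  25.35226386  94.        ] len 42.939521462086674
bar dir 74.36081163093588
arm [585.9  63.9  59. ] 75.81382717751517
arm [591.3  86.5  59. ] 76.1145576490995
arm [599.8 118.4  59. ] 75.729240973383
board [607.5 146.4  52. ] 75.47018482796449 126.03980868991304
[689.85207139  56.47357174  38.        ] [570.65708253  25.77019624  60.        ]
foot edges -9.814317429170364 80.10029951995196 125.62004089057028 [576.32922432  27.55385695]
```

Foot yaw gives turn ≈ 4.6°, and the arm direction is ≈ 75.3°. The two views differ by 5 mm on the axis, so I'll go lower and check from near.

```bash
python3 -c "
from h import *
go([575,25.5,135],-104.8)"
```

```text
tool shift [ 2.69 -5.05 66.1 ] roll -1.02 t 2.0
```

Request:
drive_tool:
  targets:
    - [-0.3,1.3,-2.5,33,-0.5]
    - [-0.3,2.7,-5,66,-1]
    - [-0.3,2.7,-5,66,-1]
    - [-0.3,2.7,-5,66,-1]
    - [-0.3,2.7,-5,66,-1]
    - [-0.3,2.7,-5,66,-1]
    - [-0.3,2.7,-5,66,-1]

```text
clock: 2.7
position: [575.7, 24.6, 135.8]
ee_rot: [-0.609, 0.793, -0.0, 0.001]
contact_force: [0.4, 0.0, -0.2]
gripper_width: 55.5
grasp_force: 0.0
```

Run:
```python
from h import *
s=arm.read_state();print(s['position'],psi(s),s['gripper_width'])
np.save("s2.npy",s,allow_pickle=True)
im=arm.get_image("wrist");cv2.imwrite("pics/w2.png",np.clip(im*2.0,0,255).astype(np.uint8));print(pix("wrist",[576,25.5,94],s),pix("wrist",[571,26,94],s))
```

```text
[575.69187855  24.61890284 135.7574755 ] -104.92383502776462 55.536940943144046
[256.74758309 217.13603877] [263.88717902 216.05775754]
```

View pics/w2.png

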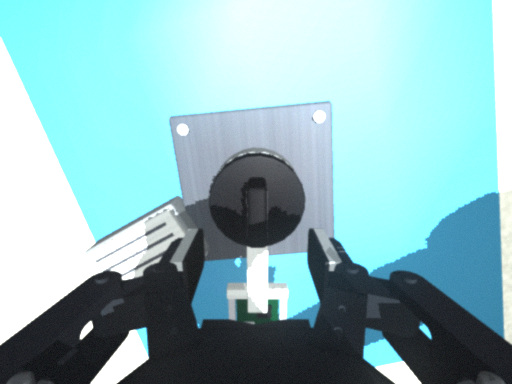

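The bar is at u≈257, midway between the fingers at u≈202 and 309, and the hub circle is centred at (257,198.5). I'll turn the hub centre into a point.

Run:
```python
from h import *
s=np.load("s2.npy",allow_pickle=True).item()
print("hub",ray("wrist",(257,198.5),60,s),np.linalg.norm(ray("wrist",(209,198.5),60,s)-ray("wrist",(305,198.5),60,s)))
im=cv2.imread("pics/w2.png");g=cv2.cvtColor(im,cv2.COLOR_BGR2GRAY)
g2=cv2.GaussianBlur(g,(3,3),0)
print("row 205",g2[205,235:285:2]);print("col 258",list(enumerate(g2[144:256:2,258],0)))
print("row 198 hub",[(x,g2[198,x]) for x in list(range(203,216))+list(range(298,312))])
a=[ray("wrist",u,59,s) for u in((257.5,252),(257.5,278))];h=ray("wrist",(257,198.5),60,s)
for q in a:print(np.degrees(np.arctan2(*(q-h)[1::-1])))
go([*h[:2],67],-104.8)
```

```text
hub [575.00237471  22.75664705  60.        ] 77.57547673177517
row 205 [61 59 59 54 36 40 54 50 58 62 64 68 69 68 65 56 70 65 63 62 58 60 62 65
 65]
col 258 [(0, np.uint8(189)), (1, np.uint8(183)), (2, np.uint8(151)), (3, np.uint8(140)), (4, np.uint8(123)), (5, np.uint8(58)), (6, np.uint8(82)), (7, np.uint8(97)), (8, np.uint8(95)), (9, np.uint8(96)), (10, np.uint8(92)), (11, np.uint8(90)), (12, np.uint8(88)), (13, np.uint8(87)), (14, np.uint8(85)), (15, np.uint8(82)), (16, np.uint8(70)), (17, np.uint8(40)), (18, np.uint8(33)), (19, np.uint8(34)), (20, np.uint8(33)), (21, np.uint8(36)), (22, np.uint8(47)), (23, np.uint8(61)), (24, np.uint8(68)), (25, np.uint8(68)), (26, np.uint8(70)), (27, np.uint8(69)), (28, np.uint8(68)), (29, np.uint8(68)), (30, np.uint8(68)), (31, np.uint8(69)), (32, np.uint8(67)), (33, np.uint8(65)), (34, np.uint8(65)), (35, np.uint8(65)), (36, np.uint8(66)), (37, np.uint8(65)), (38, np.uint8(63)), (39, np.uint8(52)), (40, np.uint8(36)), (41, np.uint8(34)), (42, np.uint8(36)), (43, np.uint8(35)), (44, np.uint8(38)), (45, np.uint8(38)), (46, np.uint8(38)), (47, np
[... 153 characters left out ...]
), (55, np.uint8(246))]
row 198 hub [(203, np.uint8(148)), (204, np.uint8(143)), (205, np.uint8(140)), (206, np.uint8(132)), (207, np.uint8(116)), (208, np.uint8(93)), (209, np.uint8(72)), (210, np.uint8(62)), (211, np.uint8(62)), (212, np.uint8(62)), (213, np.uint8(62)), (214, np.uint8(63)), (215, np.uint8(63)), (298, np.uint8(71)), (299, np.uint8(73)), (300, np.uint8(75)), (301, np.uint8(75)), (302, np.uint8(75)), (303, np.uint8(79)), (304, np.uint8(100)), (305, np.uint8(136)), (306, np.uint8(166)), (307, np.uint8(178)), (308, np.uint8(179)), (309, np.uint8(178)), (310, np.uint8(178)), (311, np.uint8(179))]
75.6622742354057
75.49596712644872
tool shift [ 1.91  0.16 68.46] roll -0.13 t 2.75
```

Run:
```python
from h import *
s=np.load("s2.npy",allow_pickle=True).item();d=np.array([np.cos(np.radians(75.3)),np.sin(np.radians(75.3)),0])
a,b=ray("wrist",(257,154),60,s),ray("wrist",(257,246.5),60,s);print("hub mid",(a+b)/2,np.linalg.norm(a-b))
e=ray("wrist",(257.5,187),94,s);print("bar end+23",e+23*d)
for P in(a,b,e):print((P-s["position"])@d)
l,r=ray("wrist",(208.5,198.5),60,s),ray("wrist",(304.7,198.5),60,s);print((l+r)/2)
for row in(205,212,218):print([int(x) for x in cv2.cvtColor(cv2.imread("pics/w2.png"),6)[row,238:276]])
```

```text
hub mid [575.85349005  25.96699475  60.        ] 78.76409907093962
bar end+23 [575.77603532  26.88962026  94.        ]
-38.03694131541766
40.726893383807294
-20.78225281983038
[575.33456256  22.66835659  60.        ]
[62, 57, 58, 58, 40, 34, 35, 42, 47, 61, 53, 49, 55, 59, 62, 59, 60, 65, 68, 68, 67, 69, 67, 66, 68, 67, 60, 54, 54, 75, 69, 64, 66, 64, 62, 66, 60, 55]
[58, 58, 58, 50, 39, 29, 38, 28, 36, 47, 44, 45, 50, 57, 60, 66, 61, 63, 61, 67, 63, 69, 67, 68, 66, 63, 65, 51, 57, 76, 59, 35, 32, 39, 33, 37, 34, 37]
[33, 36, 34, 34, 34, 32, 33, 37, 29, 46, 44, 49, 57, 51, 59, 65, 60, 59, 64, 64, 66, 68, 66, 66, 67, 62, 57, 49, 53, 58, 46, 38, 32, 37, 32, 37, 32, 35]
```

The axis is ≈ (575.8, 26.2) from both hub and bar, and the hub diameter measures 78.8 mm against 79. Descending to TCP z ≈ 66 and closing gently.

Request:
drive_tool:
  targets:
    - [-0.3,-1.6,0.3,25,0]
    - [-0.3,-1.6,0.3,50,0]
    - [-0.3,-1.6,0.3,62,0]
    - [-0.3,-1.6,0.3,69,0]
    - [-0.3,-1.6,0.3,69,0]
    - [-0.3,-1.6,0.3,69,0]
    - [-0.3,-1.6,0.3,69,0]

```text
clock: 3.45
position: [576.0, 26.1, 66.4]
ee_rot: [-0.609, 0.793, -0.0, 0.001]
contact_force: [-0.8, 0.1, 0.6]
gripper_width: 55.6
grasp_force: 0.0
```

Run:
```python
from h import *
s=arm.read_state();print(s['position'],psi(s),s['contact_force'],s['wrist_torque'])
im=arm.get_image("wrist");cv2.imwrite("pics/w3.png",np.clip(im*1.8,0,255).astype(np.uint8))
```

```text
[575.98865248  26.12167055  66.43161474] -104.92470841380307 [-0.75123643  0.12519284  0.59211856] [-0.03811786 -0.01919903 -0.01843178]
```

View pics/w3.png

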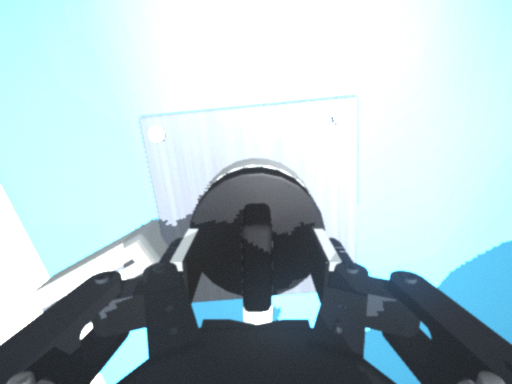

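The bar at u≈257 is centred between the fingertips at u≈190 and 325. Closing.

Request:
drive_tool:
  targets:
    - [0.2,0,0,0,0]
    - [0.4,0,0,0,0]
    - [0.5,0,0,0,0]
    - [0.6,0,0,0,0]
    - [0.7,0,0,0,0]
    - [0.8,0,0,0,0]
    - [1,0,0,0,0]
    - [1,0,0,0,0]
    - [1,0,0,0,0]

```text
clock: 4.4
position: [575.3, 25.9, 65.5]
ee_rot: [-0.609, 0.793, -0.0, 0.0]
contact_force: [-0.5, -0.8, 2.7]
gripper_width: 13.2
grasp_force: 58.5
```

```bash
cat >> h.py <<'E'
def st():
    s=arm.read_state();print("t",round(s["clock"],2),"pos",np.round(s["position"],2),"psi",round(psi(s),2),"F",np.round(s["contact_force"],1),"T",np.round(s["wrist_torque"],2),"w",round(s["gripper_width"],1),"g",round(s["grasp_force"],1))
E
python3 -c "
from h import *
st()"
```

```text
t 4.4 pos [575.3   25.95  65.52] psi -104.93 F [-0.5 -0.8  2.7] T [-0.1   0.12  0.02] w 13.2 g 58.5
```

Request:
drive_tool:
  targets:
    - [1,0,0,-1.5,0]
    - [1,0,0,-3,0]
    - [1,0,0,-4.5,0]
    - [1,0,0,-6,0]
    - [1,0,0,-7,0]
    - [1,0,0,-7,0]

```text
clock: 5.0
position: [575.0, 26.0, 72.0]
ee_rot: [-0.609, 0.793, 0.0, -0.0]
contact_force: [3.3, -0.2, -10.6]
gripper_width: 13.2
grasp_force: 58.4
```

```bash
python3 -c "
from h import *
st()"
```

```text
t 5.0 pos [575.04  25.97  72.01] psi -104.94 F [  3.3  -0.2 -10.6] T [-0.22 -1.26 -0.05] w 13.2 g 58.4
```

Request:
drive_tool:
  targets:
    - [1,0,0,-1,0]
    - [1,0,0,-2,0]
    - [1,0,0,-2,0]
    - [1,0,0,-2,0]

```text
clock: 5.4
position: [575.0, 26.0, 74.2]
ee_rot: [-0.609, 0.793, 0.0, -0.0]
contact_force: [3.6, 0.4, -11.8]
gripper_width: 13.1
grasp_force: 58.5
```

Run:
```python
from h import *
st()
a=cv2.imread("pics/side0.png");b=arm.get_image("side");cv2.imwrite("pics/side1.png",b)
u=pix("side",[575.5,26,83]).astype(int);print(u)
ca,cb=[np.clip(i[u[1]-50:u[1]+50,u[0]-50:u[0]+50]*3.0,0,255).astype(np.uint8) for i in(a,b)]
cv2.imwrite("pics/s1.png",cv2.resize(np.hstack([ca,cb]),None,fx=4,fy=4,interpolation=cv2.INTER_CUBIC))
```

```text
t 5.4 pos [575.03  25.97  74.23] psi -104.94 F [  3.6   0.4 -11.8] T [-0.16 -1.24 -0.02] w 13.1 g 58.5
[268 170]
```

View pics/s1.png

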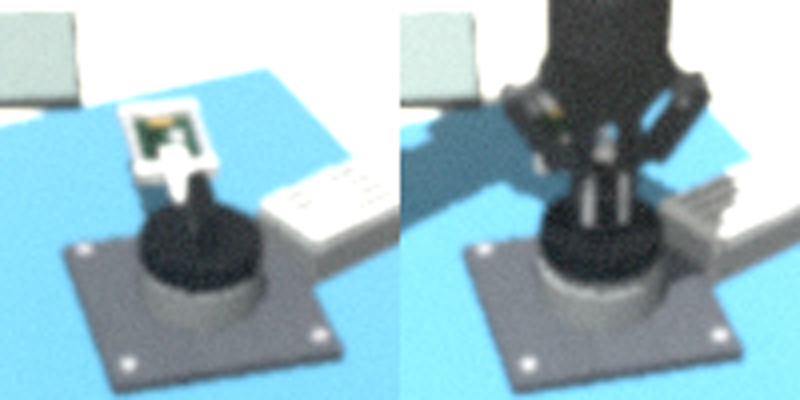

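The knob is clear (+8.7 mm, and 11.8 N fits the spring). Turning clockwise.

Request:
drive_tool:
  targets:
    - [1,0,0,0,3]
    - [1,0,0,0,6]
    - [1,0,0,0,9]
    - [1,0,0,0,12]
    - [1,0,0,0,15]
    - [1,0,0,0,18]
    - [1,0,0,0,20]
    - [1,0,0,0,20]

```text
clock: 6.25
position: [574.3, 26.2, 73.9]
ee_rot: [-0.462, 0.887, 0.001, -0.001]
contact_force: [1.5, 1.7, -10.5]
gripper_width: 13.0
grasp_force: 58.5
```

```bash
python3 -c "
from h import *
st()"
```

```text
t 6.25 pos [574.34  26.21  73.94] psi -124.95 F [  1.5   1.7 -10.5] T [ 0.46 -0.82 -0.05] w 13.0 g 58.5
```

Request:
drive_tool:
  targets:
    - [1,0,0,0,3]
    - [1,0,0,0,6]
    - [1,0,0,0,9]
    - [1,0,0,0,12]
    - [1,0,0,0,15]
    - [1,0,0,0,18]
    - [1,0,0,0,21]
    - [1,0,0,0,24]
    - [1,0,0,0,26]
    - [1,0,0,0,26]
    - [1,0,0,0,26]

```text
clock: 7.35
position: [573.8, 26.7, 73.7]
ee_rot: [-0.251, 0.968, 0.001, -0.001]
contact_force: [-0.6, 5.3, -11.8]
gripper_width: 12.9
grasp_force: 58.6
```

```bash
python3 -c "
from h import *
st()"
```

```text
t 7.35 pos [573.81  26.73  73.71] psi -150.89 F [ -0.6   5.3 -11.8] T [ 1.87  0.06 -0.04] w 12.9 g 58.6
```

Turn ≈ 51° and the forces are small. Lowering until the rim takes the spring load.

Request:
drive_tool:
  targets:
    - [1,-0.5,0.9,0.5,0]
    - [1,-0.5,0.9,1,0]
    - [1,-0.5,0.9,1.5,0]
    - [1,-0.5,0.9,2,0]
    - [1,-0.5,0.9,2.3,0]
    - [1,-0.5,0.9,2.3,0]

```text
clock: 7.95
position: [574.0, 26.9, 72.2]
ee_rot: [-0.251, 0.968, 0.0, -0.001]
contact_force: [-3.2, 4.1, -7.2]
gripper_width: 12.7
grasp_force: 59.3
```

```bash
python3 -c "
from h import *
st()"
```

```text
t 7.95 pos [573.98  26.93  72.2 ] psi -150.93 F [-3.2  4.1 -7.2] T [ 1.44  1.12 -0.  ] w 12.7 g 59.3
```

Request:
drive_tool:
  targets:
    - [1,0,0,0.4,0]
    - [1,0,0,0.8,0]
    - [1,0,0,0.8,0]
    - [1,0,0,0.8,0]

```text
clock: 8.35
position: [574.0, 26.9, 72.1]
ee_rot: [-0.251, 0.968, 0.0, -0.001]
contact_force: [-5.6, 4.3, -3.7]
gripper_width: 13.2
grasp_force: 59.9
```

```bash
python3 -c "
from h import *
st()"
```

```text
t 8.35 pos [574.    26.87  72.13] psi -150.92 F [-5.6  4.3 -3.7] T [1.51 1.58 0.03] w 13.2 g 59.9
```

The rim is found at z ≈ 72.1, arm stiffness about 5 N/mm. Now searching in steps of 2.5°, pressing lightly.

Request:
drive_tool:
  targets:
    - [1,0.7,0.4,0.3,0]
    - [1,0.7,0.4,0.6,0]
    - [1,0.7,0.4,0.6,1]
    - [1,0.7,0.4,0.6,2]
    - [1,0.7,0.4,0.6,2.5]
    - [1,0.7,0.4,0.6,2.5]

```text
clock: 8.95
position: [573.8, 27.0, 72.0]
ee_rot: [-0.23, 0.973, -0.0, -0.0]
contact_force: [-5.5, 4.8, -2.3]
gripper_width: 13.0
grasp_force: 60.1
```

```bash
python3 -c "
from h import *
st()"
```

```text
t 8.95 pos [573.81  27.04  72.04] psi -153.37 F [-5.5  4.8 -2.3] T [1.56 1.47 0.13] w 13.0 g 60.1
```

Request:
drive_tool:
  targets:
    - [1,0.3,0.3,0,1]
    - [1,0.3,0.3,0,2]
    - [1,0.3,0.3,0,2.5]
    - [1,0.3,0.3,0,2.5]

```text
clock: 9.35
position: [573.7, 27.2, 72.0]
ee_rot: [-0.209, 0.978, -0.0, -0.0]
contact_force: [-5.6, 5.0, -2.6]
gripper_width: 13.2
grasp_force: 59.9
```

```bash
python3 -c "
from h import *
st()"
```

```text
t 9.35 pos [573.68  27.2   72.01] psi -155.87 F [-5.6  5.  -2.6] T [1.53 1.25 0.13] w 13.2 g 59.9
```

Request:
drive_tool:
  targets:
    - [1,0.3,0.8,0,1]
    - [1,0.3,0.8,0,2]
    - [1,0.3,0.8,0,2.5]
    - [1,0.3,0.8,0,2.5]

```text
clock: 9.75
position: [573.5, 27.5, 71.8]
ee_rot: [-0.187, 0.982, -0.0, 0.0]
contact_force: [-4.1, 2.5, 0.7]
gripper_width: 13.0
grasp_force: 60.5
```

```bash
python3 -c "
from h import *
st()"
```

```text
t 9.75 pos [573.52  27.48  71.81] psi -158.41 F [-4.1  2.5  0.7] T [0.77 1.28 0.22] w 13.0 g 60.5
```

Request:
drive_tool:
  targets:
    - [1,0.3,0.3,0,1]
    - [1,0.3,0.3,0,2]
    - [1,0.3,0.3,0,2.5]
    - [1,0.3,0.3,0,2.5]

```text
clock: 10.15
position: [573.4, 27.7, 71.5]
ee_rot: [-0.166, 0.986, -0.0, 0.0]
contact_force: [-4.8, 1.4, 4.4]
gripper_width: 12.8
grasp_force: 61.1
```

```bash
python3 -c "
from h import *
st()"
```

```text
t 10.15 pos [573.41  27.69  71.52] psi -160.93 F [-4.8  1.4  4.4] T [0.29 1.26 0.16] w 12.8 g 61.1
```

Request:
drive_tool:
  targets:
    - [1,0.2,0,-0.8,0]
    - [1,0.4,0,-0.8,1]
    - [1,0.5,0,-0.8,2]
    - [1,0.5,0,-0.8,2.5]
    - [1,0.5,0,-0.8,2.5]

```text
clock: 10.65
position: [573.2, 27.8, 71.3]
ee_rot: [-0.144, 0.99, 0.0, 0.001]
contact_force: [-1.1, -0.7, -1.0]
gripper_width: 12.5
grasp_force: 60.1
```

```bash
python3 -c "
from h import *
st()"
```

```text
t 10.65 pos [573.16  27.8   71.32] psi -163.46 F [-1.1 -0.7 -1. ] T [0.05 0.01 0.11] w 12.5 g 60.1
```

Request:
drive_tool:
  targets:
    - [1,0,0,0,1]
    - [1,0,0,0,2]
    - [1,0,0,0,2.5]
    - [1,0,0,0,2.5]

```text
clock: 11.05
position: [573.0, 27.9, 70.6]
ee_rot: [-0.122, 0.993, 0.0, 0.0]
contact_force: [4.4, -0.4, -10.2]
gripper_width: 12.8
grasp_force: 58.9
```

```bash
python3 -c "
from h import *
st()"
```

```text
t 11.05 pos [573.03  27.86  70.58] psi -165.99 F [  4.4  -0.4 -10.2] T [ 0.02 -1.47 -0.01] w 12.8 g 58.9
```

The force jumped to −10 N and z dropped, so the key is over the notch. Lowering a little to confirm.

Request:
drive_tool:
  targets:
    - [1,-0.4,0,0.5,0]
    - [1,-0.8,0,1,0]
    - [1,-0.8,0,1.5,0]
    - [1,-0.8,0,1.5,0]

```text
clock: 11.45
position: [573.2, 27.9, 69.8]
ee_rot: [-0.122, 0.992, 0.0, -0.0]
contact_force: [3.3, -0.6, -10.2]
gripper_width: 13.1
grasp_force: 59.0
```

```bash
python3 -c "
from h import *
st()"
```

```text
t 11.45 pos [573.16  27.87  69.75] psi -165.95 F [  3.3  -0.6 -10.2] T [-0.08 -1.13 -0.02] w 13.1 g 59.0
```

Request:
drive_tool:
  targets:
    - [1,0,0,0.7,0]
    - [1,0,0,1.4,0]
    - [1,0,0,2,0]
    - [1,0,0,2,0]
    - [1,0,0,2,0]

```text
clock: 11.95
position: [573.2, 27.9, 67.9]
ee_rot: [-0.122, 0.992, -0.0, -0.0]
contact_force: [3.1, -1.5, -8.2]
gripper_width: 12.8
grasp_force: 59.2
```

```bash
python3 -c "
from h import *
st()"
```

```text
t 11.95 pos [573.19  27.87  67.92] psi -165.94 F [ 3.1 -1.5 -8.2] T [-0.08 -0.96 -0.07] w 12.8 g 59.2
```

Request:
drive_tool:
  targets:
    - [1,0,0,0.7,0]
    - [1,0,0,1.4,0]
    - [1,0,0,2,0]
    - [1,0,0,2,0]
    - [1,0,0,2,0]

```text
clock: 12.45
position: [573.2, 27.9, 65.9]
ee_rot: [-0.122, 0.992, -0.0, -0.0]
contact_force: [2.7, -0.6, -6.8]
gripper_width: 13.3
grasp_force: 59.3
```

```bash
python3 -c "
from h import *
st()"
```

```text
t 12.45 pos [573.23  27.89  65.91] psi -165.94 F [ 2.7 -0.6 -6.8] T [-0.14 -0.84 -0.03] w 13.3 g 59.3
```

About 1 mm above home and hanging freely on the spring. Releasing.

Request:
drive_tool:
  targets:
    - [1,0,0,0.7,0]
    - [1,0,0,0.7,0]
    - [0.5,0,0,0.7,0]
    - [0.2,0,0,0.7,0]
    - [-0.1,0,0,0.7,0]
    - [-0.3,0,0,0.7,0]
    - [-0.3,0,0,0.7,0]
    - [-0.3,0,0,0.7,0]
    - [-0.3,0,0,0.7,0]

```text
clock: 13.35
position: [573.3, 27.9, 65.2]
ee_rot: [-0.122, 0.992, -0.0, -0.0]
contact_force: [-0.1, 0.6, 0.0]
gripper_width: 55.3
grasp_force: 0.0
```

Request:
drive_tool:
  targets:
    - [-0.3,0,0,-15,0]
    - [-0.3,0,0,-45,0]
    - [-0.3,0,0,-69,0]
    - [-0.3,0,0,-69,0]
    - [-0.3,0,0,-69,0]
    - [-0.3,0,0,-69,0]

```text
clock: 13.95
position: [572.5, 27.8, 133.2]
ee_rot: [-0.122, 0.992, -0.0, -0.001]
contact_force: [1.1, -0.1, -0.3]
gripper_width: 55.6
grasp_force: 0.0
```

Run:
```python
from h import *
st();s=arm.read_state();np.save("s4.npy",s,allow_pickle=True)
im=arm.get_image("wrist");cv2.imwrite("pics/w4.png",np.clip(im*2.0,0,255).astype(np.uint8))
b=arm.get_image("side");cv2.imwrite("pics/side4.png",b)
a=cv2.imread("pics/side0.png")
ca,cb=[np.clip(i[120:220,218:318]*3.0,0,255).astype(np.uint8) for i in(a,b)]
cv2.imwrite("pics/s4.png",cv2.resize(np.hstack([ca,cb]),None,fx=4,fy=4,interpolation=cv2.INTER_CUBIC))
```

```text
t 13.95 pos [572.46  27.76 133.17] psi -165.95 F [ 1.1 -0.1 -0.3] T [0.01 0.01 0.02] w 55.6 g 0.0
```

View pics/w4.png

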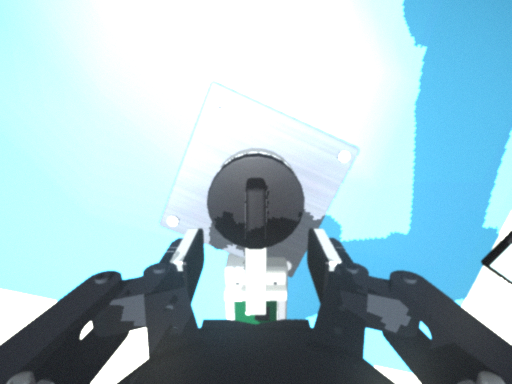

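View pics/s4.png

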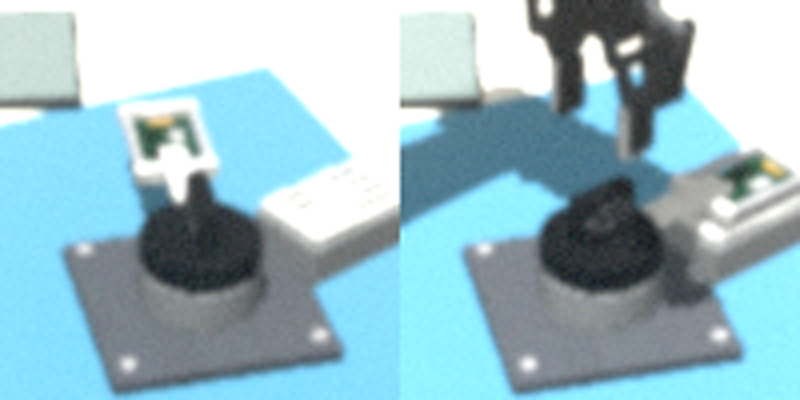

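In the side view the hub sits at the same height as at the start (lower rim at crop row ≈290 in both), the board lies over the heater, and the fingers are clear. Handing in.

```bash
python3 -c "
from bench import arm
print(arm.job_done())"
```

```text
the job is handed in; nothing more can be done
None
```

I pulled the knob clear, turned it to the work notch at about 66° and let it snap home with the board over the preheater; it is released and the job is handed in at about 14 s (no verdict was shown).

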